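Set the index gauge and bring the sample jar to it

ROBOT

A 7-joint arm with a two-finger parallel gripper is mounted at the origin on the work surface. World frame = base frame: x ahead of the robot, y to its left, z up, the work surface at z = 0. Lengths are in m, angles in rad, forces in N, time in s.
With the tool pointing down it reaches from about 0.35 to 0.9 m from the base axis. Payload 8.1 kg.
Tool frame: the origin (TCP) lies at the centre of the arm's flange, where the gripper is bolted on; the fingertips stand 178 mm ahead of it and the grasp point (between the pads) lies 159 mm ahead of it; z points along the fingers, y is the line along which they close (so a half turn about z gives the same grasp; the last joint's range is limited). The gripper opens to 92 mm and grips with 3 to 60 N. Pads are 19 mm wide; open, the fingers measure 130 mm over their backs; the gripper's body (75 mm by 190 mm) begins 47 mm behind the grasp point.
Start: joints at [0.999, 0.434, 0.025, 1.573, -0.012, 1.134, -0.075], TCP at [0.282, -0.558, 0.405] pointing down, gripper open.
Joint ranges: [-2.62, 2.62], [-0.44, 2.09], [-1.27, 1.32], [0.08, 2.57], [-1.32, 4.46], [0.12, 2], [-2.74, 2.74]. Speed limits (rad/s): [2.22, 2.22, 3.01, 3.01, 3.14, 3.14, 3.14].

INTERFACE

Orientations are given as a rotation vector (axis times angle).
In Python, from cell import arm gives the robot as it stands. The module is installed in compiled form; this text tells all that it offers.
- The arm moves only by the shell command python3 -m inch 'ROWS' [FORCE]. ROWS is text: rows parted by semicolons, each of 5 numbers parted by spaces: the shift along the tool's x, y, z in m, then the turn about the tool's z in rad, then the finger opening in m, from 0 to 0.0918. In form: x y z roll fingers; .... A call has 1 to 5 rows; each row is the pose to reach, as a shift and turn from the pose commanded when the call began, along the tool's axes at that moment; what a row does not reach only later rows make up. A row lasts 1/10 s, in which the tool goes at most 50 mm and 8.59 degrees, less where a joint would pass 70% of its speed; a pose out of reach is approached as far as the arm can. A call with a gripper value outside its range is refused whole. The fingers move at their own pace and stop on an object; FORCE is the grip in N (left out, the last holds). Time passes only in rows, so rows that repeat a pose let the fingers close. It gives the time, the measured TCP pose, the force, the opening and the grip force at its end, in the units of the state.
- arm.observe(): the state, without advancing time (a new reading comes with each control period).
- arm.get_image(name): name is "scene" or "side" or "wrist"; returns the picture (420x560x3 uint8, red, green, blue); there is no depth.
- arm.get_calibration(name): a dict with "intrinsics" (3x3 intrinsics, pixels), "distortion" ([k1, k2, p1, p2, k3] as OpenCV has them; the pictures are not rectified), "pose" (4x4, takes a point from camera to world coordinates). Camera axes: x right, y up, looking along -z (the intrinsics and any distortion apply to the point x, -y, -z); pixel columns grow to the right and rows downward; lengths in m; the calibration is good to about 2 mm. A picture is of the moment at which its call begins: read the wrist's pose just before it. get_calibration takes no time and is no camera call; for the wrist camera it gives the pose at the moment of the call.
- arm.sign_off(): hands the job in; it is judged then, once.
Trained networks look in the newest picture that a camera, given by its name, has taken for a name from the list of things; names that differ only in an ending like _2 or _b are one class to them, and where a whole thing is asked for, a point or a joint stands for the part that bears it (a point fixed in the world has none). Each returns a list of dicts, best first, with "conf" (0 to 1); they miss things now and then, are a little off and sometimes report something else, mostly with a low value. They report only what shows in the picture. A call takes as long as a camera call.
- arm.look_for(camera, query): "point" ([row, column] in pixels, amid what is visible of it).
- arm.silhouettes(camera, query): "region" (420x560 bool, what is visible of it) and "point" ([row, column] in pixels, amid what is visible of it).
- arm.place_of(camera, query): "point" ([row, column] in pixels: a listed point, or the origin of a listed thing).
The state is a dict: "clock": time; "joints": joint angles; "dq": joint speeds; "joint_efforts": joint torques, N m; "position": TCP position; "ee_rot": TCP orientation; "force": force on the tool from outside, world axes, zero at the start; "ft_torque": the same for the moment, N m; "width": opening from 0.0 (shut) to 1.0 (fully open); "gripper_force": force on a finger pad.
Only numpy, scipy, OpenCV 4.12 (cv2) and the standard library are available. Lean on these libraries where they do the work, as an engineer would, in place of code of your own. Each camera call takes 0.05 s, during which the arm holds its last target. There are 200 camera calls.

TASK

First take the yellow-handled gauge blade out of its wooden rest, push it down into the slot of the green block at the front of the jar carousel until it is fully home with its shoulder on the block, and let go of it. Then turn the carousel until the jar with the blue cap stands squarely in line with the blade, right behind it, and finish while still gripping the orange bar handle on top of the hub, holding the turntable still. Leave the loose things standing around (cap tub, two bottles, tape roll, can) where they are.

Things in the scene. Friction and masses are not known exactly. Their poses are not given: they have to be found in the camera images.
- station: Fixed base of the carousel: aluminium plate 340 x 150 x 12 mm with a green slotted block (60 along x, 40 along y, 50 high, its top 62 mm above the table) centred 160 mm from the turning axis towards the station's -x side, which is its front. Origin on the table under the turning axis, z up.
- slot (a point): Centre of the slot's mouth, on the top face of the green block. The slot is 34 mm long along the station's x, 9 mm wide along its y, 45 mm deep, its rim chamfered 2 mm; axes as the station's.
- carousel: White turntable, radius 120 mm, with six amber jars (radius 25) clipped firmly on it, centres 85 mm from the axis; five caps black, one blue. Turns either way without stops about the station's vertical axis, slight friction (0.05 N m), stays where left. Origin as the station's; the blue-capped jar is at its -x side: it faces the front block when carousel and station have the same yaw.
- marked_jar (a point): Centre of the top of the blue cap, 131 mm above the table, 85 mm from the turning axis.
- handle_grip (a point): Grip point of the orange bar handle fixed on top of the hub, on the turning axis, 165 mm above the table. The bar is 60 mm long along the carousel's x, 14 mm thick along its y (the direction to pinch), and reaches from 140 to 182 mm above the table; near it nothing else rises above 131 mm. Axes as the carousel's.
- rest: Fixed light wooden block 70 x 50 x 50 mm with a slot like the station's (34 mm along x, 9 mm along y) that holds the gauge upright at the start. Origin at the centre of its underside.
- gauge: Loose gauge blade, about 0.09 kg: steel blade 30 mm wide (x), 5 thick (y), 38 long below a yellow handle 44 wide (x), 14 thick (y), 60 high, whose underside is the shoulder. Origin at the centre of the blade's foot, z up to the handle. At the start it stands in the rest, shoulder on the rest's top (50 mm above the table). Fits the slot either way round.
- gauge_shoulder (a point): Centre of the gauge's shoulder, 38 mm above its foot; it lies on the slot's mouth when fully home.
- gauge_grip (a point): Grip point in the yellow handle, 78 mm above the foot and 20 mm below the handle's top; pinch across the 14 mm thickness (gauge's y).
- tub: White open plastic tub 100 x 100 x 50 mm with black caps in it, loose bystander. Origin at the centre of its underside.
- oil: Amber bottle, radius 30 mm, 190 mm high, loose bystander. Origin at the centre of its underside.
- water: Clear bottle, radius 30 mm, 190 mm high, loose bystander. Origin at the centre of its underside.
- tape: Cardboard tape roll lying flat, outer radius 38 mm, 25 mm high, loose bystander. Origin at the centre of its underside.
- can: Can with a white label, radius 26 mm, 80 mm high, loose bystander. Origin at the centre of its underside.

How it is judged:
On the way, in this order (a step that is already met when the one before it is completed fails the run):
1. gauge fully home in the station's slot and let go (horizontal distance between gauge_shoulder and slot below 0.006 m and z of gauge_shoulder in the frame of slot below 0.003 m and angle between gauge's own z axis and vertical below 0.1 rad and contact force between the fingers and gauge below 0.1 N), for 0.2 s.
2. blue-capped jar in line with the blade at the front, carousel held by its bar handle (x of marked_jar in the frame of station below 0 m and y of marked_jar in the frame of station between -0.01 and 0.01 m and contact force between the fingers and carousel_c0 above 2 N), for 0.3 s.
At the end, for the whole second after the job is handed in: Gauge upright (0.1 rad) in the slot, untouched, shoulder within 3 mm of the block's top and 6 mm of the slot's centre; blue-capped jar at the front within 10 mm sideways of the line from axis to slot; carousel still (< 0.05 rad/s), fingers on its bar handle with over 2 N (all of step 1 and all of step 2 and angular speed of carousel below 0.05 rad/s); the arm keeps its last pose, push and grip.
It fails at once if a loose bystander (tub, bottles, tape roll, can) was moved by more than 20 mm (distance of any of tub, oil, water, tape, can from where it was at the start of the episode above 0.02 m).
It also fails if it takes over 72 s, if anything falls off the work surface, if the arm or the gripper's body presses on something with over 40 N, if the wrist force passes 120 N, or if a joint passes its speed limit or range.

## Working session

There is one attempt and no reset: what is moved stays moved. The work goes in short steps, Python scripts to look and compute and a shell command to move; the robot and the scene stay as the last step left them, time stands still between calls to the robot, and variables do not carry over. Pictures are saved under pics/ and viewed, at most 10 in all, crops included, and the job is handed in when it is done.

```bash
mkdir -p pics; cat > h.py <<'E'
from cell import arm
import numpy as np, cv2
from scipy.spatial.transform import Rotation as R
from scipy.optimize import least_squares
def ray(cam,p,c=None):
    c=c or arm.get_calibration(cam); K=np.array(c["intrinsics"]);T=np.array(c["pose"])
    u=cv2.undistortPoints(np.array([[[p[1],p[0]]]],float),K,np.array(c["distortion"],float))[0,0]
    d=T[:3,:3]@np.array([u[0],-u[1],-1]); return T[:3,3],d/np.linalg.norm(d)
def onz(cam,p,z,c=None):
    o,d=ray(cam,p,c); return o+d*(z-o[2])/d[2]
def tri(rays):
    A=sum(np.eye(3)-np.outer(d,d) for o,d in rays); b=sum((np.eye(3)-np.outer(d,d))@o for o,d in rays)
    return np.linalg.solve(A,b)
def save(cam,f): cv2.imwrite("pics/"+f,arm.get_image(cam)[:,:,::-1])
E
python3 - <<'E'
from h import *
np.set_printoptions(precision=4,suppress=True)
Z=dict(slot=.062,marked_jar=.131,handle_grip=.165,station=0,rest=0,gauge_shoulder=.05,gauge_grip=.09,tub=0,oil=0,water=0,tape=0,can=0)
ims=[]
for cam in ["scene","side","wrist"]:
    im=arm.get_image(cam); 
    print(cam,np.array(arm.get_calibration(cam)["pose"])[:3,3])
    for q,z in Z.items():
        r=arm.place_of(cam,q)[:2]
        for k in r:
            print(q,round(k["conf"],2),np.round(k["point"]),onz(cam,k["point"],z))
            if k is r[0]: cv2.putText(im,q,(int(k["point"][1]),int(k["point"][0])),0,.35,(255,0,0),1); cv2.circle(im,(int(k["point"][1]),int(k["point"][0])),2,(255,0,255),-1)
    ims.append(im)
    cv2.imwrite(f"pics/{cam}0.png",im[:,:,::-1])
print(arm.observe())
E
```

```text
scene [ 1.2588 -0.139   0.841 ]
slot 0.89 [203. 241.] [ 0.4966 -0.0631  0.062 ]
slot 0.26 [209. 393.] [0.6177 0.3465 0.062 ]
marked_jar 0.83 [219. 307.] [0.6578 0.0796 0.131 ]
marked_jar 0.5 [214. 273.] [0.6229 0.0027 0.131 ]
handle_grip 0.72 [216. 145.] [ 0.5855 -0.303   0.165 ]
handle_grip 0.63 [213. 273.] [ 0.6472 -0.0029  0.165 ]
station 0.72 [255. 270.] [ 0.648  -0.0135  0.    ]
station 0.35 [296. 170.] [ 0.7122 -0.2839  0.    ]
rest 0.89 [219. 146.] [ 0.4347 -0.3417  0.    ]
gauge_shoulder 0.84 [205. 141.] [ 0.4251 -0.3426  0.05  ]
gauge_grip 0.54 [196. 137.] [ 0.4307 -0.3422  0.09  ]
tub 0.97 [192. 353.] [ 0.4675  0.2942 -0.    ]
tub 0.43 [218. 142.] [ 0.4301 -0.3505  0.    ]
oil 0.8 [246. 375.] [0.6865 0.2738 0.    ]
water 0.7 [296. 166.] [ 0.7127 -0.2926  0.    ]
tape 0.46 [212. 392.] [0.5756 0.3765 0.    ]
tape 0.42 [219. 307.] [0.5453 0.1217 0.    ]
can 0.65 [265. 123.] [ 0.5914 -0.4005 -0.    ]
side [-0.2153  0.8715  0.9388]
slot 0.94 [242. 319.] [ 0.4956 -0.0573  0.062 ]
marked_jar 0.68 [220. 248.] [0.6608 0.0615 0.131 ]
handle_grip 0.7 [202. 269.] [ 0.6422 -0.0067  0.16
[... 424 characters left out ...]
0.3909 0.    ]
tape 0.38 [248. 269.] [ 0.6453 -0.002   0.    ]
can 0.79 [204. 359.] [ 0.5759 -0.3858  0.    ]
can 0.34 [332. 241.] [0.4624 0.2986 0.    ]
wrist [ 0.3535 -0.5219  0.3852]
{'clock': 1.95, 'joints': array([ 0.9994,  0.4345,  0.025 ,  1.5732, -0.0116,  1.134 , -0.0751]), 'dq': array([ 0.0004,  0.0002,  0.0005, -0.0031,  0.0012,  0.0001, -0.001 ]), 'joint_efforts': array([ -0.0012, -66.7681,   0.9831, -31.4814,  -0.0608,   0.0327,
        -0.    ]), 'position': array([ 0.2823, -0.5576,  0.4047]), 'ee_rot': array([3.0557, 0.7295, 0.    ]), 'force': array([-0.434 , -0.2377,  0.3144]), 'ft_torque': array([ 0.0056, -0.0133, -0.0169]), 'gripper_force': 0.0, 'width': 1.0012546345462887}
```

View pics/scene0.png

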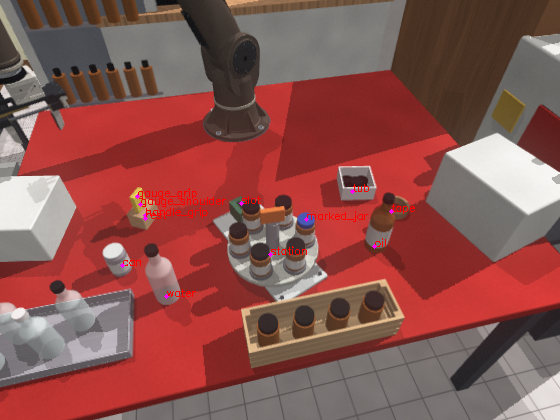

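View pics/side0.png

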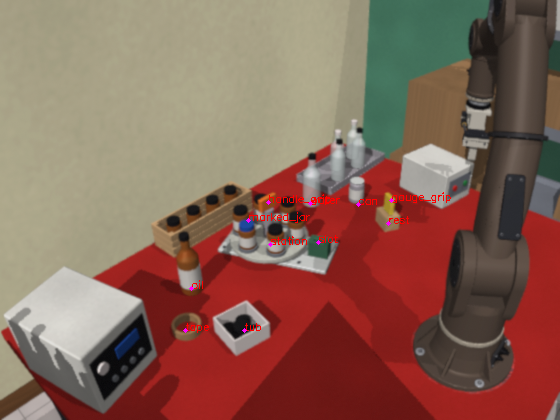

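The scene view shows the gauge in its rest near px (200,140), the green block at (205,240) and the blue cap at (219,307), which agrees with the side view. The blue jar is about 118° from the front. I'll move the wrist camera over the gauge.

```bash
python3 -m inch '0.04 -0.03 0 0 0.0918; 0.08 -0.06 0 0 0.0918; 0.12 -0.09 0 0 0.0918; 0.15 -0.12 0 0 0.0918; 0.15 -0.12 0 0 0.0918'
cat >> h.py <<'E'
def frame():
    s=arm.observe(); M=R.from_rotvec(s["ee_rot"]).as_matrix(); return s,M
def rowto(p,yaw=None):
    "tool shift putting grasp point at world p; roll so tool x has world yaw (mod pi)"
    s,M=frame(); g=s["position"]+.159*M[:,2]; y0=np.arctan2(M[1,0],M[0,0])
    r=None if yaw is None else -((yaw-y0+np.pi/2)%np.pi-np.pi/2)
    return M.T@(np.array(p)-g), r
E
python3 - <<'E'
from h import *
np.set_printoptions(precision=4,suppress=True)
save("wrist","w1.png"); s,M=frame(); print(s["position"],s["ee_rot"])
for q,z in dict(rest=0,gauge_shoulder=.05,gauge_grip=.09,gauge=.012).items():
    for k in arm.place_of("wrist",q)[:2]: print(q,round(k["conf"],2),np.round(k["point"]),onz("wrist",k["point"],z))
E
```

```text
clock: 2.45
position: [0.3648, -0.3771, 0.405]
ee_rot: [-3.05, -0.742, -0.003]
force: [-0.6, -0.4, 0.5]
width: 1.001
gripper_force: 0.0
[ 0.3634 -0.3801  0.4051] [-3.0535 -0.7378 -0.0015]
rest 0.92 [ 99. 278.] [ 0.4331 -0.3475  0.    ]
gauge_grip 0.58 [100. 282.] [ 0.4336 -0.353   0.09  ]
gauge 0.74 [100. 282.] [ 0.433  -0.3536  0.012 ]
```

View pics/w1.png

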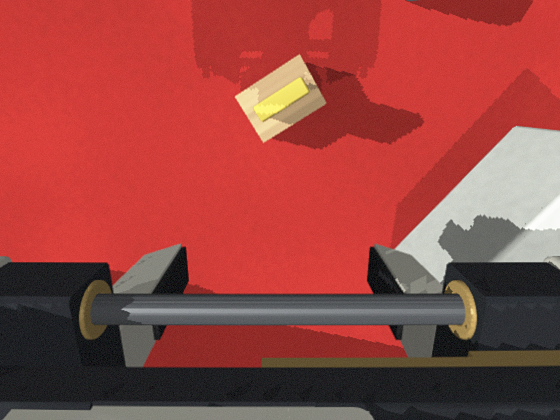

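The picture shows the rest around px (98,281), with the yellow handle on top of it at an angle. I'll measure centre and yaw from the yellow region, and the same for the rest.

```bash
cat >> h.py <<'E'
def rect(cam,mask,z):
    c=max(cv2.findContours(mask.astype(np.uint8),cv2.RETR_EXTERNAL,cv2.CHAIN_APPROX_NONE)[0],key=cv2.contourArea)
    cal=arm.get_calibration(cam)
    w=np.array([onz(cam,(p[0][1],p[0][0]),z,cal)[:2] for p in c],np.float32)
    (cx,cy),wh,a=cv2.minAreaRect(w*1000); a=np.radians(a)
    if wh[0]<wh[1]: a+=np.pi/2; wh=wh[::-1]
    return np.array([cx,cy])/1000,wh,a
E
python3 - <<'E'
from h import *
im=arm.get_image("wrist"); hsv=cv2.cvtColor(im,cv2.COLOR_RGB2HSV)
print(hsv[100,282],hsv[70,290],hsv[118,258],hsv[200,280])
m=cv2.inRange(hsv,(22,150,90),(40,255,255)); m[200:]=0
c,wh,a=rect("wrist",m>0,.11); print("top",c,wh,a)
m2=cv2.inRange(hsv,(10,30,60),(40,255,255)); m2[200:]=0
print("rest",rect("wrist",m2>0,.05))
print("lower",rowto([c[0],c[1],.09],a+np.pi/2*0), frame()[0]["position"])
for k in arm.silhouettes("wrist","gauge")[:1]: print(k["conf"],rect("wrist",k["region"],.11))
E
```

```text
[ 18  94 181] [ 28 136 248] [ 22  79 244] [  0 182 212]
top [ 0.43532214 -0.34868851] (42.50749969482422, 10.709200859069824) 2.8583975627510014
rest (array([ 0.43670428, -0.34313898]), (70.25130462646484, 50.22235870361328), np.float64(2.5982771648610927))
lower (array([0.08218666, 0.00157886, 0.15566547]), np.float64(0.7495090809031302)) [ 0.36126557 -0.38407456  0.40469818]
0.85 (array([ 0.43624573, -0.34304828]), (44.2484016418457, 14.173437118530273), np.float64(2.5980551903842346))
```

```bash
python3 -m inch '0.02 -0.02 0 0.145 0.0918; 0.03 -0.04 0 0.29 0.0918; 0.046 -0.066 0 0.435 0.0918; 0.046 -0.066 0 0.58 0.0918; 0.046 -0.066 0 0.725 0.0918'
python3 -m inch '0 0 0.02 0.145 0.0918; 0 0 0.05 0.285 0.0918; 0 0 0.05 0.285 0.0918; 0 0 0.05 0.285 0.0918;0 0 0.05 0.285 0.0918'
python3 - <<'E'
from h import *
save("wrist","w2.png")
for k in arm.silhouettes("wrist","gauge")[:1]:
    c,wh,a=rect("wrist",k["region"],.11); print(k["conf"],c,wh,a)
    print(rowto([*c,.09],a),frame()[0])
E
```

```text
clock: 3.3
position: [0.3732, -0.303, 0.4048]
ee_rot: [3.115, -0.41, 0.0]
force: [-0.6, -0.5, 0.0]
width: 0.998
gripper_force: 0.0
clock: 3.8
position: [0.3735, -0.3037, 0.3559]
ee_rot: [3.028, -0.836, 0.002]
force: [-0.8, -0.5, 0.2]
width: 1.001
gripper_force: 0.0
0.85 [ 0.43745096 -0.34291321] (41.818382263183594, 14.450860023498535) 2.586594742686269
(array([0.07453051, 0.00088984, 0.10706945]), np.float64(0.015294443159936222)) {'clock': 3.9, 'joints': array([ 0.52041677,  0.25358098,  0.06208142,  1.98246209, -0.01986678,
        0.90406008, -1.51772704]), 'dq': array([-0.00068504,  0.00073178,  0.00181788,  0.00834997, -0.00185794,
       -0.00430488, -0.00999685]), 'joint_efforts': array([-4.95451546e-03, -4.79875445e+01,  8.85355566e-01, -2.73651624e+01,
       -1.52598519e-02, -5.96415927e-02,  5.50881412e-02]), 'position': array([ 0.37350795, -0.30356086,  0.35591583]), 'ee_rot': array([ 3.02733627, -0.83735679,  0.00309242]), 'force': array([ 0.33732722, -0.50236268,  0.33485997]), 'ft_torque': array([ 0.03361111, -0.00040957, -0.00838868]), 'gripper_force': 0.0, 'width': 0.9986368527924389}
```

```bash
python3 -m inch '0.04 0.001 0 0.006 0.0918; 0.074 0.001 0.02 0.006 0.0918; 0.074 0.001 0.06 0.006 0.06; 0.074 0.001 0.107 0.006 0.05; 0.074 0.001 0.107 0.006 0.05' && python3 -m inch '0 0 0 0 0.005; 0 0 0 0 0; 0 0 0 0 0; 0 0 0 0 0; 0 0 0 0 0' 30
```

```text
clock: 4.4
position: [0.4345, -0.3409, 0.2434]
ee_rot: [-3.023, 0.846, 0.013]
force: [-1.0, 0.6, -0.3]
width: 0.787
gripper_force: 0.0
clock: 4.9
position: [0.4363, -0.3422, 0.2489]
ee_rot: [3.024, -0.849, 0.003]
force: [-0.2, -0.1, -0.4]
width: 0.35
gripper_force: 0.0
```

```bash
python3 -m inch '0 0 0 0 0; 0 0 0 0 0; 0 0 0 0 0; 0 0 0 0 0; 0 0 0 0 0' 30; python3 -c "
from h import *
s,M=frame();print(s['position'],np.arctan2(M[1,0],M[0,0]),s['width'])
save('wrist','w3.png')"
```

```text
clock: 5.4
position: [0.4361, -0.3421, 0.2478]
ee_rot: [-3.025, 0.849, -0.0]
force: [-0.6, 0.7, 2.8]
width: 0.153
gripper_force: 30.0
[ 0.43613839 -0.34208971  0.24779613] -0.547291721708288 0.15310802344162472
```

```bash
python3 -m inch '0 0 -0.02 0 0; 0 0 -0.05 0 0; 0 0 -0.09 0 0; 0 0 -0.13 0 0; 0 0 -0.13 0 0' && python3 -m inch '-0.03 -0.04 0 0 0; -0.06 -0.08 0 -0.14 0; -0.09 -0.12 0 -0.28 0; -0.12 -0.16 0 -0.42 0; -0.153 -0.203 0 -0.56 0' && python3 -m inch '0 0 0 -0.14 0; 0 0 0 -0.28 0; 0 0 0 -0.317 0; 0 0 0 -0.317 0; 0 0 0 -0.317 0'
cat >> h.py <<'E'
def show(cam,f):
    im=arm.get_image(cam)
    cv2.imwrite("pics/"+f,im[:,:,::-1]); return im
E
python3 - <<'E'
from h import *
show("wrist","w4.png"); cal=arm.get_calibration("wrist")
for q,z in dict(slot=.062,marked_jar=.131,handle_grip=.165,station=0,gauge_grip=.22).items():
    for k in arm.place_of("wrist",q)[:2]: print(q,round(k["conf"],2),np.round(k["point"]),onz("wrist",k["point"],z,cal))
s,M=frame();print(s['position'],np.arctan2(M[1,0],M[0,0]),s['joints'])
E
```

```text
clock: 5.95
position: [0.4372, -0.3431, 0.3829]
ee_rot: [3.022, -0.849, 0.013]
force: [0.6, -1.7, -1.0]
width: 0.153
gripper_force: 30.0
clock: 6.45
position: [0.4107, -0.0914, 0.3772]
ee_rot: [3.141, 0.029, -0.001]
force: [1.2, 1.7, -0.7]
width: 0.151
gripper_force: 30.0
clock: 6.95
position: [0.4114, -0.0934, 0.3773]
ee_rot: [-3.099, -0.513, 0.001]
force: [-0.7, -0.3, -1.3]
width: 0.153
gripper_force: 30.0
slot 0.79 [ 81. 282.] [ 0.50078601 -0.06745436  0.062     ]
gauge_grip 0.77 [281. 277.] [ 0.41252843 -0.09345886  0.22      ]
[ 0.41154669 -0.09333525  0.37765331] 0.329230849213539 [ 0.26979217  0.14651293 -0.19404921  2.06083736  0.03494195  0.93733269
 -1.18448596]
```

View pics/w4.png

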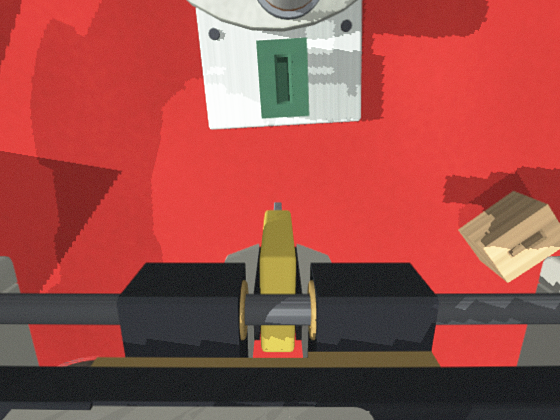

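The block stands at px (78,282) with its dark slot, and the gauge hangs upright in the fingers. I'll measure the slot exactly.

```bash
python3 - <<'E'
from h import *
im=arm.get_image("wrist"); hsv=cv2.cvtColor(im,cv2.COLOR_RGB2HSV)
print(hsv[50,270],hsv[80,282],hsv[80,277],hsv[90,300],hsv[110,282])
g=cv2.inRange(hsv,(60,80,10),(95,255,255)); g[150:]=0; g=cv2.morphologyEx(g,cv2.MORPH_CLOSE,np.ones((5,5)))
c,wh,a=rect("wrist",g>0,.062); print("block",c,wh,a)
for v in (45,60,70):
    d=((hsv[...,2]<v)&(np.indices(g.shape)[0]<105)&(np.indices(g.shape)[0]>45)&(abs(np.indices(g.shape)[1]-282)<15))
    c2,wh,a2=rect("wrist",d,.062); print(v,"slot",c2,wh,a2)
s,M=frame(); print(rowto([*(c-.0016*np.array([np.cos(a),np.sin(a)])),.101],a), s['position'])
k=arm.silhouettes("wrist","station")
E
```

```text
[ 74  94 127] [ 73 101  83] [72 91 76] [ 72  91 132] [ 74  92 133]
block [ 0.50271625 -0.06766985] (58.88312911987305, 38.852901458740234) 0.3902144855597347Traceback (most recent call last):
  File "<stdin>", line 8, in <module>
  File "h.py", line 23, in rect
    c=max(cv2.findContours(mask.astype(np.uint8),cv2.RETR_EXTERNAL,cv2.CHAIN_APPROX_NONE)[0],key=cv2.contourArea)
ValueError: max() iterable argument is empty
```

```bash
python3 -c "
import cv2
im=cv2.imread('pics/w4.png')[20:140,220:350]
cv2.imwrite('pics/w4c.png',cv2.resize(im,None,fx=5,fy=5,interpolation=cv2.INTER_NEAREST)[:600])"
```

```text
(no output)
```

View pics/w4c.png

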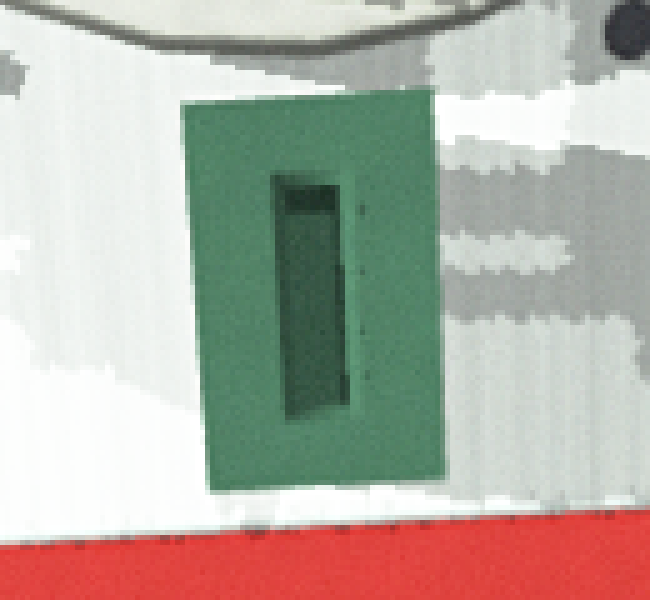

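The crop shows the block top clean at px (16..118 rows, 257..309 cols) with the slot centred in it, turned about 3.5° further than the tool. Next I'll work out the shift.

```bash
python3 - <<'E'
from h import *
a=.390;c=np.array([.5027,-.0677])
print(rowto([*(c-.0016*np.array([np.cos(a),np.sin(a)])),.101],a), frame()[0]['position'])
E
```

```text
(array([0.09296645, 0.00531528, 0.11769309]), np.float64(-0.060661760568632817)) [ 0.41153623 -0.09333336  0.3776959 ]
```

```bash
python3 -m inch '0.03 0.002 0 -0.03 0; 0.06 0.004 0 -0.061 0; 0.093 0.0053 0.02 -0.061 0; 0.093 0.0053 0.06 -0.061 0; 0.093 0.0053 0.066 -0.061 0' && python3 -m inch '0 0 0 0 0; 0 0 0 0 0;0 0 0 0 0'; python3 - <<'E'
from h import *
a=.390;c=np.array([.5027,-.0677])
print(rowto([*(c-.0016*np.array([np.cos(a),np.sin(a)])),.101],a), frame()[0]['position'])
show("wrist","w5.png")
E
```

```text
clock: 7.8
position: [0.5002, -0.0679, 0.3081]
ee_rot: [-3.08, -0.611, 0.01]
force: [-0.7, 0.1, -2.6]
width: 0.147
gripper_force: 30.0
clock: 8.1
position: [0.5015, -0.0685, 0.3134]
ee_rot: [3.081, 0.609, 0.004]
force: [0.3, -0.2, -1.4]
width: 0.153
gripper_force: 30.0
(array([-0.00072068, -0.00058056,  0.05344276]), np.float64(0.00013802452588107528)) [ 0.50153666 -0.06847722  0.31344448]
```

View pics/w5.png

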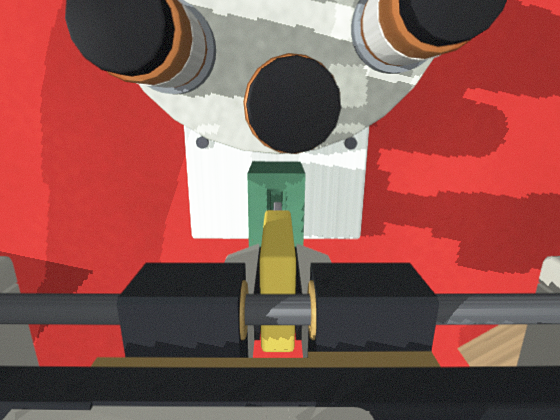

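The blade foot sits right above the slot at px (200,277). Now I'll lower it slowly while watching the force.

```bash
python3 -m inch '-0.0007 -0.0006 0.005 0 0; -0.0007 -0.0006 0.01 0 0; -0.0007 -0.0006 0.016 0 0; -0.0007 -0.0006 0.023 0 0; -0.0007 -0.0006 0.023 0 0'; python3 -m inch '0 0 0 0 0; 0 0 0 0 0'
```

```text
clock: 8.65
position: [0.5004, -0.0678, 0.2877]
ee_rot: [-3.081, -0.61, 0.001]
force: [0.8, -0.2, -1.0]
width: 0.15
gripper_force: 30.0
clock: 8.85
position: [0.5004, -0.0679, 0.2887]
ee_rot: [-3.082, -0.61, 0.0]
force: [0.7, 0.9, -1.1]
width: 0.146
gripper_force: 30.0
```

```bash
python3 -m inch '0 0 0.007 0 0; 0 0 0.014 0 0; 0 0 0.02 0 0; 0 0 0.024 0 0; 0 0 0.027 0 0'; python3 -m inch '0 0 0.001 0 0; 0 0 0.002 0 0; 0 0 0.003 0 0; 0 0 0.003 0 0'
```

```text
clock: 9.35
position: [0.5004, -0.0679, 0.2612]
ee_rot: [-3.082, -0.61, 0.001]
force: [0.8, 0.3, -1.0]
width: 0.152
gripper_force: 30.0
clock: 9.75
position: [0.5003, -0.0679, 0.2597]
ee_rot: [3.082, 0.61, 0.0]
force: [-3.9, 1.0, 11.4]
width: 0.151
gripper_force: 30.0
```

The shoulder touches the block at exactly the expected height. I'll release, back off and check.

```bash
python3 -m inch '0 0 0 0 0.04; 0 0 0 0 0.04; 0 0 0 0 0.04; 0 0 0 0 0.04;0 0 0 0 0.04'; python3 -m inch '0 0 -0.03 0 0.04; 0 0 -0.07 0 0.04; 0 0 -0.115 0 0.04; -0.04 0 -0.14 0 0.06; -0.08 0 -0.14 0 0.0918'; python3 -m inch '0 0 0 0 0.0918; 0 0 0 0 0.0918;0 0 0 0 0.0918'
python3 - <<'E'
from h import *
show("wrist","w6.png")
for k in arm.silhouettes("wrist","gauge")[:1]: print(k["conf"],rect("wrist",k["region"],.122))
cal=arm.get_calibration("wrist")
for cam in ("scene","side"):
    im=arm.get_image(cam)
    for q,z in dict(marked_jar=.131,handle_grip=.165).items():
        for k in arm.place_of(cam,q)[:2]: print(cam,q,round(k["conf"],2),k["point"],onz(cam,k["point"],z))
s,M=frame(); print(s['position'],s['joints'])
E
```

```text
clock: 10.25
position: [0.5004, -0.0679, 0.2587]
ee_rot: [3.082, 0.61, -0.0]
force: [-0.6, -0.5, -0.7]
width: 0.432
gripper_force: 0.0
clock: 10.75
position: [0.427, -0.0983, 0.402]
ee_rot: [3.079, 0.612, 0.01]
force: [0.3, -0.3, -0.4]
width: 0.562
gripper_force: 0.0
clock: 11.05
position: [0.4271, -0.098, 0.3987]
ee_rot: [-3.082, -0.611, -0.001]
force: [-0.3, 1.2, -0.1]
width: 0.821
gripper_force: 0.0
0.81 (array([ 0.50076947, -0.06809514]), (42.44328308105469, 13.868696212768555), np.float64(0.3923717459112398))
scene marked_jar 0.77 [214.6, 309.3] [0.6440658  0.09048197 0.131     ]
scene marked_jar 0.2 [194.1, 238.3] [ 0.52993861 -0.07118973  0.131     ]
scene handle_grip 0.68 [214.6, 273.0] [ 0.65340927 -0.00505549  0.165     ]
scene handle_grip 0.56 [245.6, 373.8] [0.79630893 0.1919642  0.165     ]
side marked_jar 0.85 [221.2, 246.6] [0.66018485 0.0689652  0.131     ]
side handle_grip 0.65 [201.0, 266.8] [ 0.65191129 -0.00850586  0.165     ]
[ 0.42663648 -0.09824955  0.39852123] [ 0.28658724  0.14988046 -0.20526517  1.99770312  0.03611188  0.99780927
 -1.11575573]
```

View pics/w6.png

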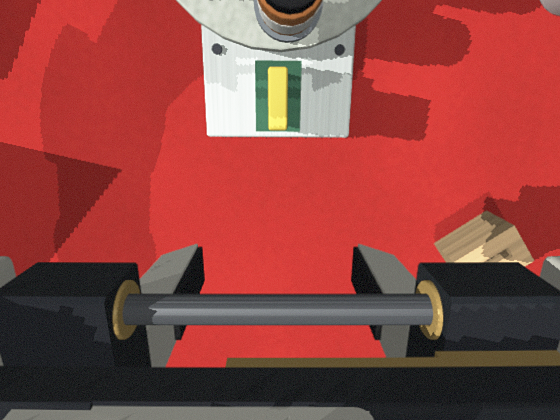

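The gauge is home: the yellow bar is centred on the block at px (97,278). Next I'll look down on the carousel with the tool pre-turned to the handle.

```bash
python3 -m inch '0.04 0.013 0 -0.14 0.0918; 0.08 0.026 0 -0.28 0.0918; 0.12 0.039 0 -0.42 0.0918; 0.16 0.052 0 -0.56 0.0918; 0.203 0.065 0 -0.7 0.0918'; python3 -m inch '0 0 0 -0.14 0.0918; 0 0 0 -0.28 0.0918; 0 0 0 -0.32 0.0918; 0 0 0 -0.32 0.0918;0 0 0 -0.32 0.0918'
cat > m.py <<'E'
from h import *
import sys
im=show("wrist",sys.argv[1]); s,M=frame(); cal=arm.get_calibration("wrist")
hsv=cv2.cvtColor(im,cv2.COLOR_RGB2HSV)
k=arm.place_of("wrist","marked_jar")[:1]; b=None
if k: b=onz("wrist",k[0]["point"],.131,cal); print("blue",k[0]["conf"],k[0]["point"],b)
mb=cv2.inRange(hsv,(100,120,60),(130,255,255))
if mb.sum()/255>100: print("bluerect",rect("wrist",mb>0,.131))
for k in arm.silhouettes("wrist","handle_grip")[:1]: print("sil",k["conf"],k["point"],rect("wrist",k["region"],.182))
mo=cv2.inRange(hsv,(4,180,120),(18,255,255))
for z in (.182,): print("orange",rect("wrist",mo>0,z))
print(s["position"],np.arctan2(M[1,0],M[0,0]),s["joints"])
E
python3 m.py w7.png
```

```text
clock: 11.95
position: [0.6404, -0.0813, 0.3985]
ee_rot: [-2.682, -1.637, 0.0]
force: [0.5, -0.8, 1.6]
width: 1.0
gripper_force: 0.0
clock: 12.45
position: [0.6389, -0.0813, 0.3985]
ee_rot: [-2.394, -2.035, 0.0]
force: [-0.1, -0.2, 0.1]
width: 1.001
gripper_force: 0.0
bluerect (array([0.65110712, 0.05599948]), (26.276411056518555, 5.18595552444458), np.float64(2.979868334811151))
sil 0.94 [103.4, 279.8] (array([ 0.65028119, -0.01991262]), (151.20481872558594, 140.4044189453125), np.float64(3.08786857176157))
orange (array([ 0.65085901, -0.00783983]), (57.509483337402344, 12.85372257232666), np.float64(1.5302365165510443))
[ 0.63885396 -0.08120114  0.39866114] 1.4091512174717675 [ 0.2899298   0.50284067 -0.37672907  1.50517212  0.19376349  1.17057803
 -0.28172485]
```

View pics/w7.png

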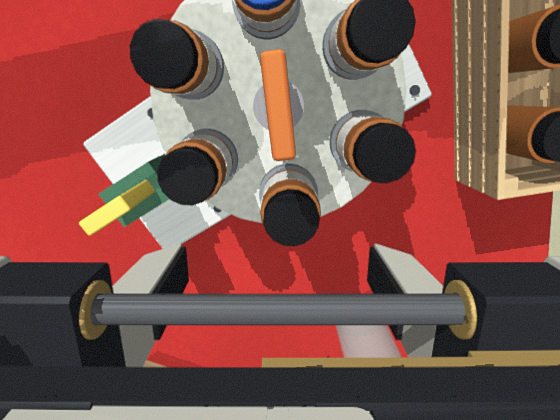

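The orange bar is centred at px (105,280) and the blue cap is at the top edge, at (0,265). The carousel must turn by about +2.0 rad (roll −2.0). I'll grip the bar now.

```bash
python3 -m inch '0.04 0 0 -0.06 0.07; 0.0744 0 0 -0.121 0.06; 0.0744 0 0.025 -0.121 0.05; 0.0744 0 0.055 -0.121 0.05; 0.0744 0 0.0747 -0.121 0.05'; python3 -m inch '0 0 0 0 0.05; 0 0 0 0 0.04; 0 0 0 0 0.03; 0 0 0 0 0.02;0 0 0 0 0' 30;python3 -m inch '0 0 0 0 0; 0 0 0 0 0; 0 0 0 0 0; 0 0 0 0 0;0 0 0 0 0'
```

```text
clock: 13.1
position: [0.6503, -0.0074, 0.3223]
ee_rot: [-2.264, -2.177, 0.002]
force: [0.0, 0.1, -0.8]
width: 0.62
gripper_force: 0.0
clock: 13.6
position: [0.651, -0.0077, 0.3251]
ee_rot: [2.264, 2.177, 0.002]
force: [0.5, -0.6, -0.9]
width: 0.25
gripper_force: 0.0
clock: 14.1
position: [0.6511, -0.0078, 0.3246]
ee_rot: [2.264, 2.177, 0.002]
force: [3.3, -0.3, 6.1]
width: 0.153
gripper_force: 30.0
```

Gripped. Turning in three calls.

```bash
python3 -m inch '0 0 0 -0.06 0; 0 0 0 -0.18 0; 0 0 0 -0.32 0; 0 0 0 -0.46 0; 0 0 0 -0.6 0'; python3 -m inch '0 0 0 -0.14 0; 0 0 0 -0.28 0; 0 0 0 -0.42 0; 0 0 0 -0.56 0; 0 0 0 -0.7 0'; python3 -m inch '0 0 0 -0.14 0; 0 0 0 -0.28 0; 0 0 0 -0.42 0; 0 0 0 -0.54 0; 0 0 0 -0.62 0'; python3 -m inch '0 0 0 -0.05 0; 0 0 0 -0.078 0; 0 0 0 -0.078 0; 0 0 0 -0.078 0; 0 0 0 -0.078 0'
python3 - <<'E'
from h import *
for cam in ("scene","side"):
    im=show(cam,cam+"9.png")
    for q,z in dict(marked_jar=.131,handle_grip=.165,gauge_grip=.102).items():
        for k in arm.place_of(cam,q)[:2]: print(cam,q,round(k["conf"],2),k["point"],onz(cam,k["point"],z))
    hsv=cv2.cvtColor(im,cv2.COLOR_RGB2HSV); m=cv2.inRange(hsv,(105,150,60),(125,255,255))
    m=np.where(np.indices(m.shape)[0]>150,m,0); m=np.where(abs(np.indices(m.shape)[1]-260)<80,m,0)
    n,_,st,ce=cv2.connectedComponentsWithStats(m.astype(np.uint8))
    for i in range(1,n):
        if st[i,4]>15: print(cam,st[i],onz(cam,ce[i][::-1],.129))
s,M=frame(); print(s['position'],np.arctan2(M[1,0],M[0,0]),s['joints'],s['force'],s['gripper_force'])
im=np.hstack([cv2.imread(f"pics/{c}9.png")[150:300,160:360] for c in ("scene","side")])
cv2.imwrite("pics/both9.png",cv2.resize(im,None,fx=2,fy=2))
E
```

```text
clock: 14.6
position: [0.6515, -0.0077, 0.3246]
ee_rot: [1.511, 2.752, 0.003]
force: [6.8, 0.9, 2.2]
width: 0.151
gripper_force: 30.0
clock: 15.1
position: [0.6518, -0.0073, 0.3247]
ee_rot: [0.475, 3.102, 0.003]
force: [8.3, 1.3, -0.1]
width: 0.153
gripper_force: 30.0
clock: 15.6
position: [0.6518, -0.0068, 0.3247]
ee_rot: [-0.493, 3.099, 0.003]
force: [8.4, 4.5, 0.1]
width: 0.152
gripper_force: 30.0
clock: 16.1
position: [0.6517, -0.0067, 0.3247]
ee_rot: [-0.606, 3.079, 0.002]
force: [8.9, 4.3, 1.4]
width: 0.152
gripper_force: 30.0
scene marked_jar 0.65 [200.7, 256.4] [ 0.56510744 -0.02935835  0.131     ]
scene handle_grip 0.89 [214.3, 273.6] [ 0.65279109 -0.00343753  0.165     ]
scene gauge_grip 0.58 [192.7, 237.8] [ 0.49438037 -0.06885931  0.102     ]
side marked_jar 0.95 [213.4, 292.2] [ 0.58653724 -0.04503806  0.131     ]
side handle_grip 0.92 [201.5, 266.0] [ 0.65183108 -0.00503134  0.165     ]
side gauge_grip 0.87 [226.4, 324.5] [ 0.49885279 -0.08637143  0.102     ]
side gauge_grip 0.39 [332.5, 240.5] [0.38810769 0.36310484 0.102     ]
side [289 213  13  11 121] [ 0.56744149 -0.03448356  0.129     ]
[ 0.65171747 -0.0067343   0.3246453 ] -2.7527002012348154 [ 0.45993087  0.70999666 -0.88081726  1.54667081  0.57955829  1.15904447
  1.42255525] [7.84088162 3.12417934 0.85327038] 30.00084489583969
```

View pics/both9.png

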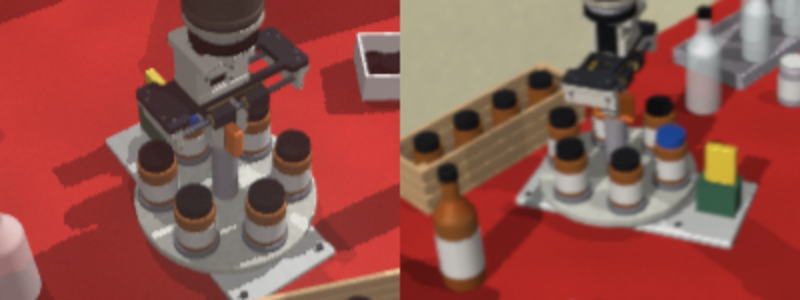

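The blue cap stands directly behind the yellow gauge (side crop, px (672,135) and (720,163)), about 0.4 mm off the line. The grip is 30 N and the tool is still. Handing in.

```bash
python3 -c "
from cell import arm
print(arm.sign_off())"
```

```text
the job is handed in; nothing more can be done
None
```

The gauge is fully home in the green block's slot and released, the blue-capped jar is in line behind it (about 0.4 mm off by camera), the bar handle is still gripped at 30 N, and the job is handed in; the hand-in returned no verdict.

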